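# Ready the bracket nut for undoing and hold its bolt head

## Task

The nut on the carving jig's steel bracket is about to be undone from the front: make the place ready by swapping the blue bottle and the metal catch tin, so that the tin stands centred on the green mat in front of the nut and the bottle stands centred on the red coaster, both upright. Then reach down into the narrow gap behind the bracket, take the hidden hex bolt head squarely between the fingers by two opposite flats, turn it until its yellow mark points straight up, and finish while still holding it there, firmly gripped, against the spring that tries to turn it back. Tip nothing over, and leave the mallet and the two gouges where they are.

Things in the scene. Friction and masses are not known exactly. Their poses are not given: they have to be found in the camera images.
- jig: fixed carving jig, timber bed 190x220 mm, 20 high (x -60 to +130). Origin: bench level under the middle of the grey steel bracket plate. x: level along the bolt, from nut to head, away from the robot; y along the plate; z up. Plate 6 thick, 120 wide, top at 109. Dark batten behind, x +55 to +95, 200 long, top at 76, leaves a 52 mm gap open above and at both ends. Nut and stem reach x -34
- head_grip (a point): grip point on the axis of the dark hex bolt head, in the gap 18 mm behind the middle of the plate, 85 mm above the bench; the TCP belongs here. Head: 30 mm across flats, 34.6 across corners, 18 thick (jig x +7 to +25), then a 42 mm washer to the plate. Turns with the bolt: x as jig x, y normal to the two flats to grip, z to the corner with the yellow mark (stripe on corner and end face)
- bolt (a joint): bolt angle about jig x, rad, right-handed (positive tips the yellow mark to jig -y). 0: mark straight up, gripped flats upright facing jig +y and -y. Starts 0.2 to 0.4, range -0.3 to 0.6. A spring (0.3 N m/rad, slack at 0.45, friction 0.09 N m) turns it back if let go. Upright fingers jam a tilted head on its corners: tilt the gripper with the flats, grip, then turn
- front_mat (a point): centre of the top of the green round mat, 90 mm across, 3 mm thick, on the bench 130 mm in front of the plate (jig x = -130 mm), moves with the jig. The bottle stands here at the start, within 8 mm of the centre
- coaster: round red coaster, 90 mm across, 3 mm thick, fixed to the bench to the left or right; origin at the centre of its underside. The tin stands here at the start, within 8 mm of the centre
- bottle: blue round bottle with a white label and a yellow cap, about 0.25 kg: body 56 mm across and straight up to 90 mm, cap 40 mm across up to 108 mm. Origin at the centre of its underside, z up
- tin: open round aluminium catch tin, 58 mm across, 45 mm high, wall 3 mm, about 0.12 kg. Origin at the centre of its underside, z up
- mallet: dark wooden carver's mallet standing on its head, 190 mm tall, head 76 mm across up to 100 mm. Origin at the centre of its underside. Leave alone
- gouge_a: gouge with a light wooden handle lying on the bench to the right of the jig, 230 mm long (from -110 to +120 mm along its x), 24 mm high. Origin on the bench under the blade end of the handle. Leave alone
- gouge_b: gouge with an orange handle lying on the bench to the left of the jig, 230 mm long (from -110 to +120 mm along its x), 24 mm high. Origin on the bench under the blade end of the handle. Leave alone

How it is judged:
On the way, in this order (a step that is already met when the one before it is completed fails the run):
1. the tin stands on the green mat and the bottle on the red coaster, both let go (horizontal distance between tin and front_mat below 0.02 m and height (world z) of tin between 0 and 0.008 m and angle between each of tin, bottle's own z axis and vertical below 0.1 rad and linear speed of each of tin, bottle below 0.03 m/s and horizontal distance between bottle and coaster below 0.02 m and height (world z) of bottle between 0 and 0.008 m and contact force between the fingers and tin below 0.1 N and contact force between the fingers and bottle below 0.1 N), for 0.2 s.
2. the bolt head is gripped between the fingers (contact force between the fingers and bolt above 10 N and distance between the grasp point and head_grip below 0.025 m), for 0.2 s.
At the end, for the whole second after the job is handed in: The tin stands upright and still with its centre within 20 mm of the green mat's centre, the bottle likewise on the red coaster; the fingers grip the bolt head with more than 10 N, the TCP within 25 mm of head_grip; the bolt stands still within 0.1 rad of yellow-mark-up (all of step 2 and horizontal distance between tin and front_mat below 0.02 m and height (world z) of tin between 0 and 0.008 m and angle between each of tin, bottle's own z axis and vertical below 0.1 rad and linear speed of each of tin, bottle below 0.03 m/s and horizontal distance between bottle and coaster below 0.02 m and height (world z) of bottle between 0 and 0.008 m and value of joint bolt between -0.1 and 0.1 rad and velocity of joint bolt between -0.05 and 0.05 rad/s); the arm keeps its last pose, push and grip.
It fails at once if the bottle or the tin is tipped over (angle between any of bottle, tin's own z axis and vertical above 0.8 rad).
It fails at once if the mallet or a gouge is moved by more than 30 mm, or the mallet is tipped (distance of any of mallet, gouge_a, gouge_b from where it was at the start of the episode above 0.03 m or angle between mallet's own z axis and vertical above 0.5 rad).
It also fails if it takes over 72 s, if anything falls off the work surface, if the arm or the gripper's body presses on something with over 40 N, if the wrist force passes 120 N, or if a joint passes its speed limit or range.

## Robot

A 7-joint arm with a two-finger parallel gripper is mounted at the origin on the work surface. World frame = base frame: x ahead of the robot, y to its left, z up, the work surface at z = 0. Lengths are in m, angles in rad, forces in N, time in s.
With the tool pointing down it reaches from about 0.4 to 0.875 m from the base axis. Payload 4.4 kg.
Tool frame: the origin (TCP) lies between the finger pads, 19 mm behind the fingertips; this is the grasp point; y points along the fingers, x is the direction in which the jaws open and shut, and the axes are right-handed (so a half turn about y gives the same grasp; the last joint's range is limited). The gripper opens to 85 mm and grips with 20 to 120 N. Pads are 22 mm wide; open, the fingers measure 114 mm over their backs; the gripper's body (76 mm by 85 mm) begins 54 mm behind the grasp point. The pads swing forward as they close: fully open they stand 13 mm farther back than shut.
Start: joints at [-0.066, 0.628, 0.038, 1.517, -0.027, 0.996, -0.02], TCP at [0.65, 0, 0.25] pointing down, gripper open.
Joint ranges: [-3.06, 3.06], [-0.37, 2.12], [-1.25, 1.32], [0.18, 2.47], [-1.1, 4.24], [0.23, 1.98], [-2.94, 2.94]. Speed limits (rad/s): [2.57, 2.57, 3.14, 3.14, 3.14, 3.14, 3.14].

## Interface

Orientations are given as a rotation vector (axis times angle).
In Python, from bench import get_state, get_image, get_calibration, job_done gives the robot as it stands. The module is installed in compiled form; this text tells all that it offers.
- The arm moves only by the tool arm_command, never from a script. Its argument "steps" is a list of rows, each an object with "gripper": the finger opening in mm, from 0 to 85.4; "translation": the shift along the tool's x, y, z in mm, a list of three; "yaw": the turn about the tool's y in rad. A call has 1 to 8 rows; each row is the pose to reach, as a shift and turn from the pose commanded when the call began, along the tool's axes at that moment; what a row does not reach only later rows make up. A row lasts 1/12 s, in which the tool goes at most 41.7 mm and 7.16 degrees, less where a joint would pass 70% of its speed; a pose out of reach is approached as far as the arm can. A call with a gripper value outside its range is refused whole. The fingers move at their own pace and stop on an object; the grip force is fixed at half the most. Time passes only in rows, so rows that repeat a pose let the fingers close. It gives the time, the measured TCP pose, the force and the opening at its end, in the units of the state.
- get_state(): the state, without advancing time (a new reading comes with each control period).
- get_image(name): name is "scene" or "side" or "wrist"; returns the picture (420x560x3 uint8, red, green, blue); there is no depth.
- get_calibration(name): a dict with "intrinsics" (3x3 intrinsics, pixels), "world_from_camera" (4x4, takes a point from camera to world coordinates). Camera axes: x right, y down, z forward; pixel columns grow to the right and rows downward; lengths in m; the calibration is good to about 2 mm. A picture is of the moment at which its call begins: read the wrist's pose just before it. get_calibration takes no time and is no camera call; for the wrist camera it gives the pose at the moment of the call.
- job_done(): hands the job in, once; it reports no verdict.
The state is a dict: "clock": time; "q": joint angles; "joint_vel": joint speeds; "effort": joint torques, N m; "ee_pos": TCP position; "eef_rot": TCP orientation; "ft_force": force on the tool from outside, world axes, zero at the start; "wrist_torque": the same for the moment, N m; "grip_width": finger opening in m.
Only numpy, scipy, OpenCV 4.12 (cv2) and the standard library are available. Lean on these libraries where they do the work, as an engineer would, in place of code of your own. Each camera call takes 0.05 s, during which the arm holds its last target. There are 200 camera calls.

## Working session

There is one attempt and no reset: what is moved stays moved. The work goes in short steps, Python scripts to look and compute and a tool call to move; the robot and the scene stay as the last step left them, time stands still between calls to the robot, and variables do not carry over. Pictures are saved under pics/ and viewed, about 8 in all and at most 12, crops included, and the job is handed in when it is done.

Besides the shell and the picture viewer there is one more tool, called after "Request:" as a command line: name --argument value ..., lists and objects as JSON in quotes. arm_command: Moves the arm, as the interface text tells. Its arguments: {"type":"object","properties":{"steps":{"type":"array"}},"required":["steps"]}

```bash
mkdir -p pics
cat > h.py <<'E'
import numpy as np, cv2
from bench import *
from scipy.spatial.transform import Rotation as R
def ray(name,u,v,cal=None):
    c=cal or get_calibration(name);K=np.array(c['intrinsics']);T=np.array(c['world_from_camera'])
    d=T[:3,:3]@np.linalg.solve(K,[u,v,1.]);return T[:3,3],d/np.linalg.norm(d)
def onz(name,u,v,z,cal=None):
    o,d=ray(name,u,v,cal);return o+d*(z-o[2])/d[2]
def tri(rays):
    A=sum(np.eye(3)-np.outer(d,d) for o,d in rays);b=sum((np.eye(3)-np.outer(d,d))@o for o,d in rays);return np.linalg.solve(A,b)
def save(name,fn):
    im=get_image(name);cv2.imwrite('pics/'+fn,im[:,:,::-1]);return im
E
python3 - <<'E'
from h import *
s=get_state();print(s['clock'],s['ee_pos'],s['eef_rot'],s['grip_width'])
print(R.from_rotvec(s['eef_rot']).as_matrix().round(3))
a=save('scene','scene0.png');b=save('side','side0.png')
for n in('scene','side','wrist'):
  c=get_calibration(n);print(n,np.array(c['world_from_camera']).round(3).tolist(),np.array(c['intrinsics']).round(1).tolist())
E
```

```text
0.0 [6.49396041e-01 1.00257750e-05 2.49114866e-01] [-1.57082340e+00  1.52531228e-03  1.45955696e-03] 0.08550350801806891
[[ 1.    -0.002  0.   ]
 [-0.    -0.     1.   ]
 [-0.002 -1.    -0.   ]]
scene [[-0.207, 0.803, -0.56, 1.033], [0.978, 0.163, -0.128, 0.099], [-0.011, -0.574, -0.819, 0.785], [0.0, 0.0, 0.0, 1.0]] [[394.5, 0.0, 276.8], [0.0, 394.5, 213.9], [0.0, 0.0, 1.0]]
side [[0.918, -0.298, 0.262, 0.299], [-0.397, -0.715, 0.575, -0.489], [0.016, -0.632, -0.775, 0.762], [0.0, 0.0, 0.0, 1.0]] [[434.2, 0.0, 289.2], [0.0, 434.2, 212.5], [0.0, 0.0, 1.0]]
wrist [[1.0, 0.001, -0.001, 0.65], [0.001, -0.963, -0.269, 0.068], [-0.002, 0.269, -0.963, 0.373], [0.0, 0.0, 0.0, 1.0]] [[343.0, 0.0, 281.4], [0.0, 343.0, 209.5], [0.0, 0.0, 1.0]]
```

View pics/scene0.png

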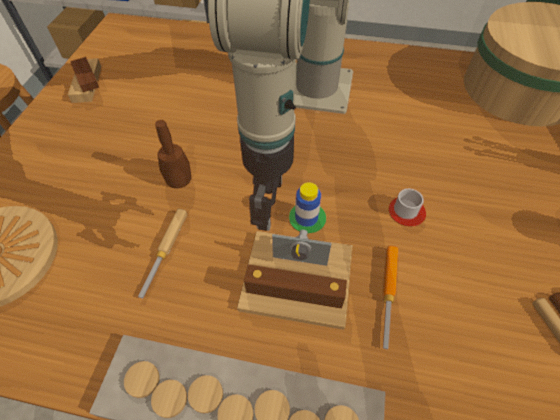

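View pics/side0.png

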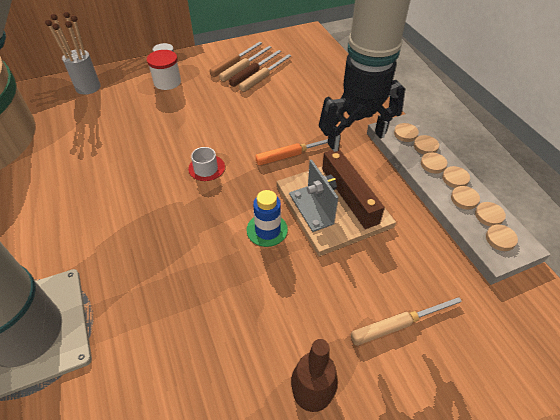

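Run:
```python
from h import *
for n in('scene','side'):
    im=cv2.imread(f'pics/{n}0.png');hsv=cv2.cvtColor(im,cv2.COLOR_BGR2HSV)
    for nm,lo,hi,box,z in [('green',(50,120,40),(75,255,255),(200,150,360,260),.003),('red',(0,200,60),(3,255,255),(180,140,440,230),.003),('yellow',(25,180,120),(32,255,255),(250,150,330,250),.1),('blue',(110,150,50),(130,255,255),(240,170,330,250),.05)]:
        m=cv2.inRange(hsv,lo,hi)
        if nm=='red': m|=cv2.inRange(hsv,(174,170,60),(180,255,255))
        k=np.zeros_like(m);x0,y0,x1,y1=box;k[y0:y1,x0:x1]=1;m=m*k
        cs=cv2.findContours(m,cv2.RETR_EXTERNAL,cv2.CHAIN_APPROX_NONE)[0]
        if not cs: print(n,nm,'none');continue
        p=np.vstack([c for c in cs if cv2.contourArea(c)>8] or cs)[:,0]
        hull=cv2.convexHull(p);e=cv2.fitEllipse(hull)
        # project outline to plane, min enclosing circle
        w=np.array([onz(n,u,v,z)[:2] for u,v in hull[:,0]]);c,r=cv2.minEnclosingCircle((w*1000).astype(np.float32))
        print(n,nm,len(p),'bbox',p.min(0),p.max(0),'ell',np.round(e[0],1),'circ mm',np.round(c,1),round(r,1))
a=cv2.imread('pics/scene0.png')[170:330,225:445];b=cv2.imread('pics/side0.png')[130:260,180:400]
a=cv2.resize(a,(0,0),fx=3.6,fy=3.6,interpolation=cv2.INTER_CUBIC)[:,:]
b=cv2.resize(b,(0,0),fx=3.6,fy=3.6,interpolation=cv2.INTER_CUBIC)
cv2.imwrite('pics/ca.png',a);cv2.imwrite('pics/cb.png',b)
```

```text
scene green 118 bbox [290 207] [325 232] ell [307.2 217.3] circ mm [492.9  49.9] 43.7
scene red 91 bbox [390 200] [424 224] ell [407.1 210.9] circ mm [427.  283.3] 41.4
scene yellow 50 bbox [300 183] [317 199] ell [308.7 190.3] circ mm [489.8  48.1] 23.2
scene blue 63 bbox [298 195] [319 208] ell [308.7 197.6] circ mm [476.3  48.9] 25.6
side green 131 bbox [247 218] [286 246] ell [266.6 229.6] circ mm [491.3  49.4] 44.6
side red 77 bbox [189 157] [219 180] ell [205.  167.6] circ mm [424.8 282.8] 43.3
side yellow none
side blue 244 bbox [254 202] [279 238] ell [267.1 216.7] circ mm [492.1  40.3] 50.6
```

View pics/ca.png

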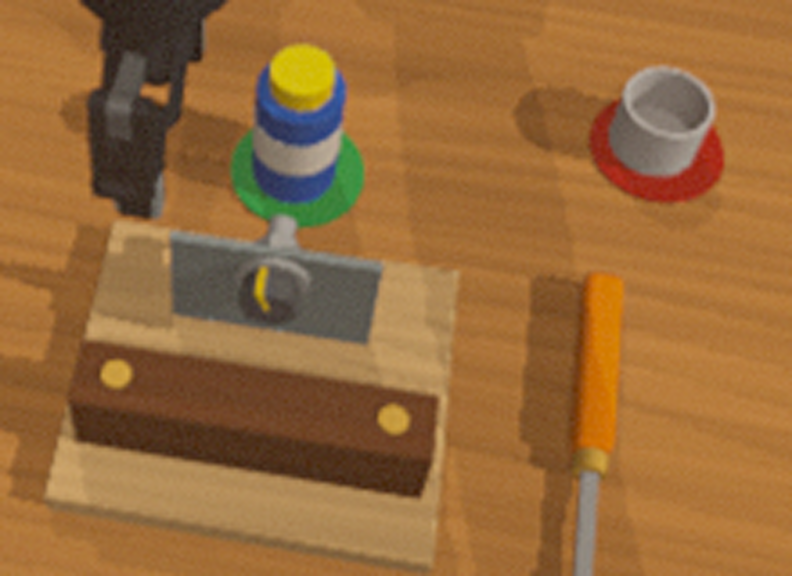

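View pics/cb.png

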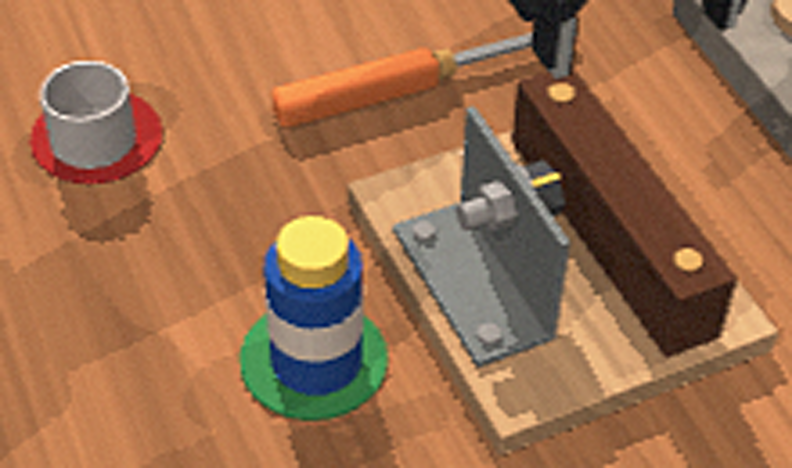

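Run:
```python
from h import *
S=lambda u,v,z:onz('scene',225+u/3.6,170+v/3.6,z)
D=lambda u,v,z:onz('side',180+u/3.6,130+v/3.6,z)
P=lambda n,*a:print(n,*[(x[:2]*1000).round(1) for x in a])
P('plate L,R S/D',S(172,234,.109),S(382,262,.109),D(468,110,.109),D(567,242,.109))
b=[S(113,222,.02),S(459,270,.02),S(433,560,.02),S(47,497,.02)];P('bedS',*b)
P('bedD FL FR BR',D(350,189,.02),D(503,443,.02),D(777,333,.02))
P('cap',S(303,70,.108),D(314,240,.108));P('tin',S(669,102,.045),D(86,95,.045))
P('coaster lr',S(590,145,.003),S(723,145,.003),D(31,137,.003),D(163,133,.003))
P('batten top S',S(85,343,.076),S(437,396,.076)); P('D',D(516,83,.076),D(735,278,.076))
P('screw',S(116,373,.078),S(394,419,.078),D(562,92,.078),D(689,259,.078))
for n in('scene','side'):
    im=cv2.imread(f'pics/{n}0.png').astype(int)
    B,G,Rr=im[...,0],im[...,1],im[...,2]
    for nm,m,box in(('red',(Rr>80)&(G<45)&(B<60),(180,140,440,230)),('grn',(G>Rr+40)&(G>B+20),(230,180,340,250))):
        x0,y0,x1,y1=box;k=np.zeros(m.shape,np.uint8);k[y0:y1,x0:x1]=m[y0:y1,x0:x1]
        k=cv2.morphologyEx(k,cv2.MORPH_OPEN,np.ones((2,2)))
        p=np.argwhere(k)[:,::-1];h=cv2.convexHull(p.astype(np.int32))[:,0]
        w=np.array([onz(n,u,v,.003)[:2] for u,v in h])*1000
        c,r=cv2.minEnclosingCircle(w.astype(np.float32));print(n,nm,np.round(c,1),round(r,1))
```

```text
plate L,R S/D [623.8  -4.1] [618.4 113.3] [618.4 110.1] [624.8  -6. ]
bedS [568.6 -56.5] [560.  162.8] [746.7 167.1] [754.6 -49.6]
bedD FL FR BR [560.  154.7] [565.2 -61.6] [752.9 -54. ]
cap [492.7  48.8] [495.9  50.1]
tin [421.5 281.7] [423.  277.7]
coaster lr [434.3 240.8] [416.5 328.2] [384.2 297.1] [468.  266.6]
batten top S [683.6 -41.6] [676.4 154.3]
D [673.4 151. ] [717.9 -43.2]
screw [699.1 -19.9] [695.5 133. ] [695.6 130.6] [699.5 -21.9]
scene red [429.3 285.1] 42.3
scene grn [495.4  52.8] 43.6
side red [420.3 255.3] 29.5
side grn [492.3  46. ] 44.5
```

Request:
arm_command --steps '[{"gripper":85,"translation":[-30,0,37],"yaw":0.12},{"gripper":85,"translation":[-57,0,70],"yaw":0.25},{"gripper":85,"translation":[-84,0,104],"yaw":0.37},{"gripper":85,"translation":[-111,0,137],"yaw":0.5},{"gripper":85,"translation":[-138,0,170],"yaw":0.62},{"gripper":85,"translation":[-165,0,203],"yaw":0.74},{"gripper":85,"translation":[-192,0,236],"yaw":0.87},{"gripper":85,"translation":[-219,0,269],"yaw":0.99}]'

```text
clock: 0.77
ee_pos: [0.4381, 0.2594, 0.2498]
eef_rot: [-1.428, 0.776, -0.775]
ft_force: [-0.1, 0.5, -0.5]
grip_width: 0.0848
```

```bash
cat >> h.py <<'E'
def go(x,y,z,phi=.03):
    "print tool-axis shift (mm) and yaw from the measured pose to world target (mm)"
    s=get_state();M=R.from_rotvec(s['eef_rot']).as_matrix()
    d=M.T@(np.array([x,y,z])-1000*s['ee_pos']);t=M[:,2];a=np.arctan2(t[1],t[0])
    print('t',round(s['clock'],2),'pos',(1000*s['ee_pos']).round(1),'tooly',M[:,1].round(3),'phi',a.round(3),'F',np.round(s['ft_force'],1),'w',round(s['grip_width']*1000,1),'-> shift',d.round(1),'yaw',(a-phi).round(3))
E
python3 -c "
from h import *
go(422,280,150)"
```

```text
t 0.77 pos [438.1 259.4 249.8] tooly [-0.001 -0.    -1.   ] phi 0.576 F [-0.1  0.5 -0.5] w 84.8 -> shift [-26.   99.8  -2.3] yaw 0.546
```

Request:
arm_command --steps '[{"gripper":85,"translation":[-8,25,0],"yaw":0.12},{"gripper":85,"translation":[-14,60,-1],"yaw":0.24},{"gripper":85,"translation":[-14,90,-1],"yaw":0.36},{"gripper":85,"translation":[-14,90,-1],"yaw":0.48},{"gripper":85,"translation":[-14,90,-1],"yaw":0.55},{"gripper":85,"translation":[-14,90,-1],"yaw":0.55},{"gripper":85,"translation":[-14,90,-1],"yaw":0.55}]'

```text
clock: 1.35
ee_pos: [0.4312, 0.2694, 0.1598]
eef_rot: [-1.226, 1.184, -1.184]
ft_force: [-0.4, -0.2, -0.5]
grip_width: 0.0852
```

```bash
python3 -c "
from h import *
go(422,280,28)
save('wrist','w1.png')"
```

```text
t 1.35 pos [431.2 269.4 159.8] tooly [-0.    -0.001 -1.   ] phi 0.035 F [-0.4 -0.2 -0.5] w 85.2 -> shift [-10.9 131.8  -8.8] yaw 0.005
```

View pics/w1.png

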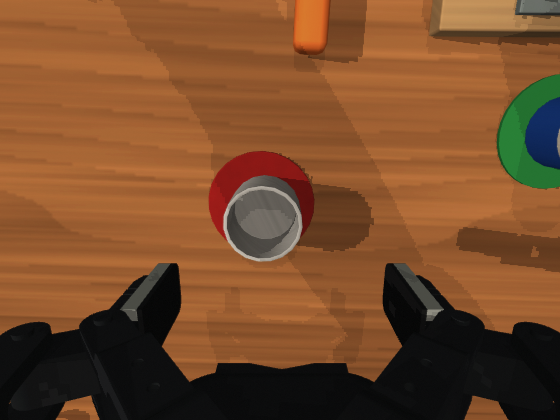

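```bash
python3 -c "
from h import *
print(onz('wrist',262.5,223,.048),onz('wrist',223.5,223,.048),onz('wrist',302,223,.048))
print(onz('wrist',209,201,.003),onz('wrist',314,201,.003),onz('wrist',261.5,151,.003))
go(422,280,28)"
```

```text
[0.42389639 0.28229034 0.048     ] [0.42290896 0.31039572 0.048     ] [0.42489658 0.25382158 0.048     ]
[0.4272585  0.32986417 0.003     ] [0.43037125 0.24134377 0.003     ] [0.47060915 0.28643008 0.003     ]
t 1.4 pos [431.4 269.5 160.1] tooly [ 0.  0. -1.] phi 0.034 F [ 0.2 -0.5  1. ] w 85.2 -> shift [-10.8 132.1  -9.1] yaw 0.004
```

Request:
arm_command --steps '[{"gripper":85,"translation":[-12.7,30,-7],"yaw":0},{"gripper":85,"translation":[-12.7,70,-7],"yaw":0},{"gripper":85,"translation":[-12.7,105,-7],"yaw":0},{"gripper":85,"translation":[-12.7,125,-7],"yaw":0},{"gripper":85,"translation":[-12.7,132,-7],"yaw":0},{"gripper":70,"translation":[-12.7,132,-7],"yaw":0},{"gripper":52,"translation":[-12.7,132,-7],"yaw":0},{"gripper":50,"translation":[-12.7,132,-7],"yaw":0}]'

```text
clock: 2.07
ee_pos: [0.425, 0.2822, 0.0298]
eef_rot: [-1.221, 1.185, -1.185]
ft_force: [-0.0, -0.5, 0.2]
grip_width: 0.0574
```

Request:
arm_command --steps '[{"gripper":50,"translation":[0,0,0],"yaw":0},{"gripper":50,"translation":[0,0,0],"yaw":0},{"gripper":50,"translation":[0,0,0],"yaw":0},{"gripper":50,"translation":[0,-15,0],"yaw":0},{"gripper":50,"translation":[0,-30,0],"yaw":0}]'

```text
clock: 2.48
ee_pos: [0.4237, 0.2818, 0.0587]
eef_rot: [-1.225, 1.186, -1.185]
ft_force: [0.1, 0.6, 0.0]
grip_width: 0.0573
```

```bash
python3 -c "
from h import *
go(455,165,60)"
```

```text
t 2.48 pos [423.7 281.8  58.7] tooly [-0. -0. -1.] phi 0.032 F [0.1 0.6 0. ] w 57.3 -> shift [117.8  -1.3  27.5] yaw 0.002
```

Request:
arm_command --steps '[{"gripper":50,"translation":[25,0,5],"yaw":0},{"gripper":50,"translation":[62,0,14],"yaw":0},{"gripper":50,"translation":[95,0,22],"yaw":0},{"gripper":50,"translation":[115,5,27],"yaw":0},{"gripper":50,"translation":[118,20,27],"yaw":0},{"gripper":50,"translation":[118,28,27],"yaw":0},{"gripper":50,"translation":[118,31.5,27],"yaw":0},{"gripper":50,"translation":[118,31.5,27],"yaw":0}]'

```text
clock: 3.15
ee_pos: [0.4545, 0.1653, 0.0268]
eef_rot: [-1.224, 1.186, -1.185]
ft_force: [0.2, 0.1, -0.3]
grip_width: 0.0571
```

```bash
python3 -c "
from h import *
go(455,165,26)"
```

```text
t 3.15 pos [454.5 165.3  26.8] tooly [-0.  0. -1.] phi 0.033 F [ 0.2  0.1 -0.3] w 57.1 -> shift [0.3 0.8 0.5] yaw 0.003
```

Request:
arm_command --steps '[{"gripper":60,"translation":[0,0.8,0],"yaw":0},{"gripper":70,"translation":[0,0.8,0],"yaw":0},{"gripper":85,"translation":[0,0.8,0],"yaw":0},{"gripper":85,"translation":[0,-5,0],"yaw":0},{"gripper":85,"translation":[0,-40,0],"yaw":0},{"gripper":85,"translation":[0,-80,0],"yaw":0},{"gripper":85,"translation":[0,-120,0],"yaw":0},{"gripper":85,"translation":[5,-150,0],"yaw":0}]'

```text
clock: 3.82
ee_pos: [0.4551, 0.1609, 0.1796]
eef_rot: [-1.222, 1.184, -1.184]
ft_force: [0.6, 0.5, 0.0]
grip_width: 0.085
```

Request:
arm_command --steps '[{"gripper":85,"translation":[20,-5,5],"yaw":0},{"gripper":85,"translation":[50,-5,15],"yaw":0},{"gripper":85,"translation":[85,-5,25],"yaw":0},{"gripper":85,"translation":[105,-5,33],"yaw":0},{"gripper":85,"translation":[108,-5,34],"yaw":0},{"gripper":85,"translation":[108,-5,34],"yaw":0}]'

```text
clock: 4.32
ee_pos: [0.4926, 0.0515, 0.182]
eef_rot: [-1.222, 1.187, -1.188]
ft_force: [0.0, -0.2, 0.7]
grip_width: 0.0847
```

```bash
python3 -c "
from h import *
go(494,49.5,65)
a=get_image('wrist');b=get_image('side');cv2.imwrite('pics/w2.png',np.hstack([cv2.resize(a,(400,300)),cv2.resize(b,(400,300))])[:,:,::-1]);cv2.imwrite('pics/w2f.png',a[:,:,::-1])
hsv=cv2.cvtColor(a,cv2.COLOR_RGB2HSV);m=cv2.inRange(hsv,(25,180,120),(32,255,255))
c=max(cv2.findContours(m,0,1)[0],key=cv2.contourArea);(u,v),r=cv2.minEnclosingCircle(c);print(u,v,r,onz('wrist',u,v,.11))"
```

```text
t 4.32 pos [492.6  51.5 182. ] tooly [ 0.001 -0.    -1.   ] phi 0.029 F [ 0.  -0.2  0.7] w 84.7 -> shift [  2.  117.    1.2] yaw -0.001
283.0 230.0 31.32101821899414 [0.49326539 0.05275393 0.11      ]
```

View pics/w2.png

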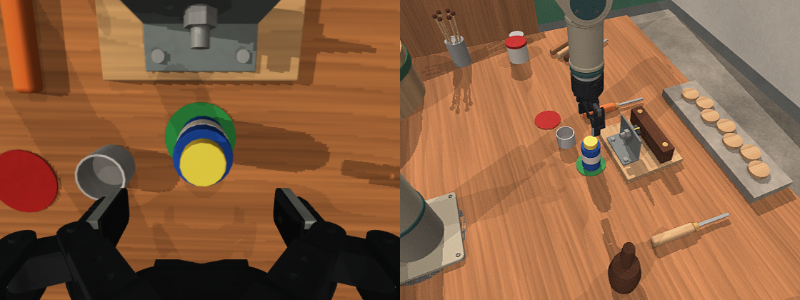

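Request:
arm_command --steps '[{"gripper":85,"translation":[0,25,1],"yaw":0},{"gripper":85,"translation":[0,60,1],"yaw":0},{"gripper":85,"translation":[0,95,1],"yaw":0},{"gripper":85,"translation":[0,113,1],"yaw":0},{"gripper":85,"translation":[0,117,1],"yaw":0},{"gripper":70,"translation":[0,117,1],"yaw":0},{"gripper":55,"translation":[0,117,1],"yaw":0},{"gripper":48,"translation":[0,117,1],"yaw":0}]'

```text
clock: 5.08
ee_pos: [0.4944, 0.0533, 0.0661]
eef_rot: [-1.222, 1.183, -1.186]
ft_force: [0.5, -0.8, -2.4]
grip_width: 0.0548
```

Request:
arm_command --steps '[{"gripper":48,"translation":[0,0,0],"yaw":0},{"gripper":48,"translation":[0,0,0],"yaw":0},{"gripper":48,"translation":[0,0,0],"yaw":0},{"gripper":48,"translation":[0,-10,0],"yaw":0},{"gripper":48,"translation":[0,-35,0],"yaw":0},{"gripper":48,"translation":[0,-65,0],"yaw":0},{"gripper":48,"translation":[0,-80,0],"yaw":0},{"gripper":48,"translation":[0,-80,0],"yaw":0}]'

```text
clock: 5.75
ee_pos: [0.4954, 0.0532, 0.1481]
eef_rot: [-1.219, 1.181, -1.188]
ft_force: [1.1, -0.2, -2.8]
grip_width: 0.0547
```

```bash
python3 -c "
from h import *
go(426,285,145)"
```

```text
t 5.75 pos [495.4  53.2 148.1] tooly [ 0.007  0.001 -1.   ] phi 0.032 F [ 1.1 -0.2 -2.8] w 54.7 -> shift [-233.9    2.9  -61.9] yaw 0.002
```

Request:
arm_command --steps '[{"gripper":48,"translation":[-20,0,-5],"yaw":0},{"gripper":48,"translation":[-58,0,-15],"yaw":0},{"gripper":48,"translation":[-98,0,-26],"yaw":0},{"gripper":48,"translation":[-138,0,-37],"yaw":0},{"gripper":48,"translation":[-178,0,-47],"yaw":0},{"gripper":48,"translation":[-212,0,-56],"yaw":0},{"gripper":48,"translation":[-230,0,-61],"yaw":0},{"gripper":48,"translation":[-234,0,-62],"yaw":0}]'

```text
clock: 6.42
ee_pos: [0.4209, 0.2899, 0.1436]
eef_rot: [-1.228, 1.182, -1.177]
ft_force: [-0.7, 1.0, -3.0]
grip_width: 0.0549
```

```bash
python3 -c "
from h import *
go(426,285,66)"
```

```text
t 6.42 pos [420.9 289.9 143.6] tooly [-0.002  0.002 -1.   ] phi 0.04 F [-0.7  1.  -3. ] w 54.9 -> shift [ 5.2 77.6  5.1] yaw 0.01
```

Request:
arm_command --steps '[{"gripper":48,"translation":[0,10,0],"yaw":0},{"gripper":48,"translation":[0,35,0],"yaw":0},{"gripper":48,"translation":[0,55,0],"yaw":0},{"gripper":48,"translation":[0,60,0],"yaw":0},{"gripper":48,"translation":[0,60,0],"yaw":0},{"gripper":48,"translation":[0,60,0],"yaw":0}]'

```text
clock: 6.92
ee_pos: [0.4244, 0.2833, 0.0845]
eef_rot: [-1.224, 1.187, -1.188]
ft_force: [0.5, -0.3, -1.8]
grip_width: 0.0547
```

```bash
python3 -c "
from h import *
go(426,285,66.5)"
```

```text
t 6.92 pos [424.4 283.3  84.5] tooly [-0.    -0.001 -1.   ] phi 0.03 F [ 0.5 -0.3 -1.8] w 54.7 -> shift [-1.7 18.   1.6] yaw -0.0
```

Request:
arm_command --steps '[{"gripper":48,"translation":[-1.7,6,1.6],"yaw":0},{"gripper":48,"translation":[-1.7,13,1.6],"yaw":0},{"gripper":48,"translation":[-1.7,17.5,1.6],"yaw":0},{"gripper":48,"translation":[-1.7,18,1.6],"yaw":0},{"gripper":48,"translation":[-1.7,18,1.6],"yaw":0},{"gripper":48,"translation":[-1.7,18,1.6],"yaw":0}]'

```text
clock: 7.42
ee_pos: [0.4253, 0.2865, 0.0665]
eef_rot: [-1.224, 1.186, -1.185]
ft_force: [0.7, 0.7, -1.9]
grip_width: 0.0552
```

```bash
python3 -c "
from h import *
go(426,285,66.5)"
```

```text
t 7.42 pos [425.3 286.5  66.5] tooly [-0. -0. -1.] phi 0.032 F [ 0.7  0.7 -1.9] w 55.2 -> shift [1.6 0.  0.6] yaw 0.002
```

Request:
arm_command --steps '[{"gripper":48,"translation":[0,0.7,0],"yaw":0},{"gripper":57,"translation":[0,0.8,0],"yaw":0},{"gripper":62,"translation":[0,0.8,0],"yaw":0},{"gripper":85,"translation":[0,0.8,0],"yaw":0},{"gripper":85,"translation":[0,0.8,0],"yaw":0},{"gripper":85,"translation":[0,-20,0],"yaw":0},{"gripper":85,"translation":[0,-60,0],"yaw":0},{"gripper":85,"translation":[0,-100,0],"yaw":0}]'

```text
clock: 8.08
ee_pos: [0.4245, 0.2857, 0.1668]
eef_rot: [-1.228, 1.187, -1.186]
ft_force: [2.1, 0.8, -0.0]
grip_width: 0.0848
```

Request:
arm_command --steps '[{"gripper":85,"translation":[20,0,5],"yaw":0},{"gripper":85,"translation":[58,0,14],"yaw":0},{"gripper":85,"translation":[95,0,22],"yaw":0},{"gripper":85,"translation":[118,0,27],"yaw":0},{"gripper":85,"translation":[119,0,26],"yaw":0},{"gripper":85,"translation":[119,0,26],"yaw":0},{"gripper":85,"translation":[119,0,26],"yaw":0}]'

```text
clock: 8.67
ee_pos: [0.455, 0.1693, 0.1665]
eef_rot: [-1.224, 1.186, -1.184]
ft_force: [-0.3, 0.2, -0.4]
grip_width: 0.0854
```

```bash
python3 -c "
from h import *
go(455,165,27)
a=save('wrist','w3.png');get_calibration('wrist')
hsv=cv2.cvtColor(a,cv2.COLOR_RGB2HSV);m=cv2.inRange(hsv,(25,180,120),(32,255,255))
c=max(cv2.findContours(m,0,1)[0],key=cv2.contourArea);(u,v),r=cv2.minEnclosingCircle(c);print(u,v,r,onz('wrist',u,v,.111))
for nm,m in(('grn',cv2.inRange(hsv,(50,120,40),(75,255,255))),('red',cv2.inRange(hsv,(0,200,60),(3,255,255))|cv2.inRange(hsv,(174,170,60),(180,255,255)))):
  c=max(cv2.findContours(m,0,1)[0],key=cv2.contourArea);w=np.array([onz('wrist',*p,.003)[:2] for p in c[:,0]])*1000
  print(nm,c[:,0].min(0),c[:,0].max(0),cv2.minEnclosingCircle(w.astype(np.float32)))"
```

```text
t 8.67 pos [455.  169.3 166.5] tooly [-0.     0.001 -1.   ] phi 0.033 F [-0.3  0.2 -0.4] w 85.4 -> shift [ 4.400e+00  1.395e+02 -1.000e-01] yaw 0.003
74.9800033569336 286.3222351074219 32.98422622680664 [0.42344927 0.28769077 0.111     ]
grn [369 101] [477 209] ((492.93829345703125, 52.82184600830078), 45.06687927246094)
red [ 97 175] [198 264] ((426.1047668457031, 285.85296630859375), 44.397422790527344)
```

View pics/w3.png

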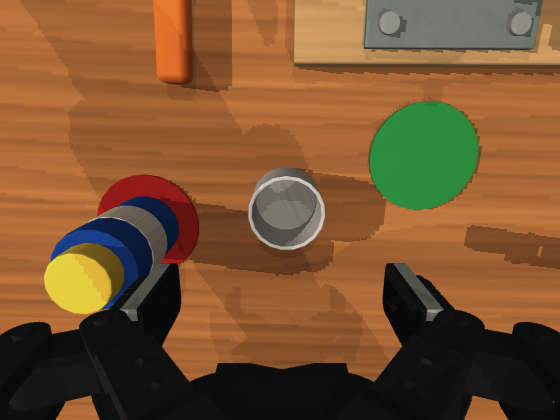

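Request:
arm_command --steps '[{"gripper":85,"translation":[3.5,30,0],"yaw":0},{"gripper":85,"translation":[3.5,70,0],"yaw":0},{"gripper":85,"translation":[3.5,108,0],"yaw":0},{"gripper":85,"translation":[3.5,132,0],"yaw":0},{"gripper":85,"translation":[3.5,139,0],"yaw":0},{"gripper":70,"translation":[3.5,139.5,0],"yaw":0},{"gripper":52,"translation":[3.5,139.5,0],"yaw":0},{"gripper":50,"translation":[3.5,139.5,0],"yaw":0}]'

```text
clock: 9.38
ee_pos: [0.456, 0.1657, 0.0286]
eef_rot: [-1.222, 1.184, -1.185]
ft_force: [-0.9, -0.8, -0.4]
grip_width: 0.0569
```

Request:
arm_command --steps '[{"gripper":50,"translation":[0,0,0],"yaw":0},{"gripper":50,"translation":[0,0,0],"yaw":0},{"gripper":50,"translation":[0,-12,0],"yaw":0},{"gripper":50,"translation":[0,-30,0],"yaw":0},{"gripper":50,"translation":[30,-35,10],"yaw":0},{"gripper":50,"translation":[65,-35,22],"yaw":0},{"gripper":50,"translation":[98,-35,32],"yaw":0},{"gripper":50,"translation":[113,-35,36],"yaw":0}]'

```text
clock: 10.05
ee_pos: [0.4976, 0.0483, 0.0636]
eef_rot: [-1.22, 1.184, -1.193]
ft_force: [1.4, -0.5, -0.5]
grip_width: 0.0573
```

Request:
arm_command --steps '[{"gripper":50,"translation":[0,0,0],"yaw":0},{"gripper":50,"translation":[0,10,0],"yaw":0},{"gripper":50,"translation":[0,20,0],"yaw":0},{"gripper":50,"translation":[0,20,0],"yaw":0},{"gripper":50,"translation":[0,20,0],"yaw":0}]'

```text
clock: 10.47
ee_pos: [0.4937, 0.0547, 0.041]
eef_rot: [-1.227, 1.186, -1.182]
ft_force: [0.8, -0.6, -0.1]
grip_width: 0.0574
```

```bash
python3 -c "
from h import *
go(493,51.5,30)"
```

```text
t 10.47 pos [493.7  54.7  41. ] tooly [-0.003  0.001 -1.   ] phi 0.034 F [ 0.8 -0.6 -0.1] w 57.4 -> shift [ 3.1 11.  -0.8] yaw 0.004
```

Request:
arm_command --steps '[{"gripper":50,"translation":[2,5,-1],"yaw":0},{"gripper":50,"translation":[3,9,-1],"yaw":0},{"gripper":50,"translation":[3,11,-1],"yaw":0},{"gripper":50,"translation":[3,11.3,-1],"yaw":0},{"gripper":50,"translation":[3,11.3,-1],"yaw":0},{"gripper":58,"translation":[3,11.3,-1],"yaw":0},{"gripper":65,"translation":[3,11.3,-1],"yaw":0},{"gripper":85,"translation":[3,11.3,-1],"yaw":0}]'

```text
clock: 11.13
ee_pos: [0.4941, 0.0502, 0.0306]
eef_rot: [-1.224, 1.185, -1.186]
ft_force: [-0.4, 0.5, 0.5]
grip_width: 0.0755
```

Request:
arm_command --steps '[{"gripper":85,"translation":[0,0,0],"yaw":0},{"gripper":85,"translation":[0,0,0],"yaw":0},{"gripper":85,"translation":[0,-25,0],"yaw":0},{"gripper":85,"translation":[0,-65,0],"yaw":0},{"gripper":85,"translation":[0,-105,0],"yaw":0},{"gripper":85,"translation":[0,-145,0],"yaw":0},{"gripper":85,"translation":[0,-170,0],"yaw":0},{"gripper":85,"translation":[0,-170,0],"yaw":0}]'

```text
clock: 11.8
ee_pos: [0.4972, 0.0502, 0.2056]
eef_rot: [-1.216, 1.179, -1.189]
ft_force: [0.6, -0.6, 0.4]
grip_width: 0.0847
```

```bash
python3 -c "
from h import *
go(640,54.5,200)"
```

```text
t 11.8 pos [497.2  50.2 205.6] tooly [ 0.01   0.002 -1.   ] phi 0.032 F [ 0.6 -0.6  0.4] w 84.7 -> shift [  0.3   7.  142.8] yaw 0.002
```

Request:
arm_command --steps '[{"gripper":85,"translation":[-2,0,20],"yaw":0},{"gripper":85,"translation":[-3,0,55],"yaw":0},{"gripper":85,"translation":[-3,0,95],"yaw":0},{"gripper":85,"translation":[-3,0,128],"yaw":0},{"gripper":65,"translation":[-3,0,141],"yaw":0},{"gripper":52,"translation":[-3,0,143],"yaw":0},{"gripper":52,"translation":[-3,0,143],"yaw":0},{"gripper":52,"translation":[-3,0,143],"yaw":0}]'

```text
clock: 12.47
ee_pos: [0.6353, 0.0576, 0.1998]
eef_rot: [-1.226, 1.188, -1.184]
ft_force: [0.3, 0.3, -1.1]
grip_width: 0.0518
```

```bash
python3 -c "
from h import *
go(640,54.5,200)
a=save('wrist','w4.png')
go(640,54.5,200)
import json;c=get_calibration('wrist');json.dump({k:np.array(v).tolist() for k,v in c.items()},open('c4.json','w'))"
```

```text
t 12.47 pos [635.3  57.6 199.8] tooly [-0.003 -0.    -1.   ] phi 0.032 F [ 0.3  0.3 -1.1] w 51.8 -> shift [ 3.2 -0.2  4.6] yaw 0.002
t 12.52 pos [635.3  57.7 200.2] tooly [-0.002  0.    -1.   ] phi 0.032 F [-1.1  0.5  0.6] w 52.2 -> shift [3.3 0.2 4.6] yaw 0.002
```

View pics/w4.png

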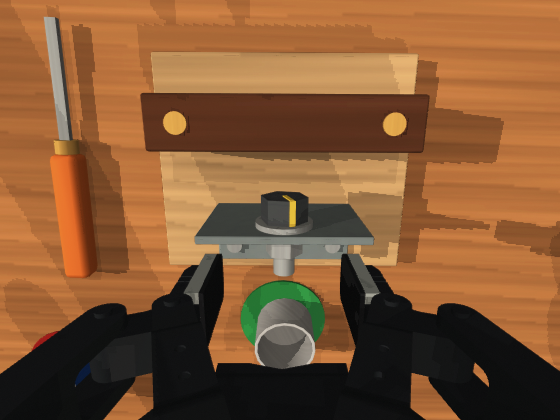

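```bash
python3 -c "
from h import *
import json;c=json.load(open('c4.json'))
f=lambda u,v,z:(onz('wrist',u,v,z,c)*1000).round(1)
print('plate',f(196,238,.109),f(373,240,.109))
print('head w',f(261,200,.087),f(308,200,.087),'washer',f(256,224,.085),f(313,224,.085))
print('screws',f(175,123,.077),f(395,124,.077))
print('stripe corner',f(293,200,.102),f(293,225,.102))
print('tin',f(284.5,346,.048),'mat lr',f(241,310,.003),f(325,310,.003))
print('batten',f(144,95,.076),f(147,150,.076),f(428,96,.076),f(423,152,.076))
"
```

```text
plate [622.4 113.6 109. ] [624.8  -4.3 109. ]
head w [644.3  72.   87. ] [645.4  38.5  87. ] washer [625.6  75.4  85. ] [626.9  33.7  85. ]
screws [695.2 133.3  77. ] [699.5 -20.1  77. ]
stripe corner [648.8  49.9 102. ] [631.3  49.1 102. ]
tin [493.7  49.6  48. ] mat lr [502.4  95.6   3. ] [505.3   6.7   3. ]
batten [713.1 153.9  76. ] [675.7 154.6  76. ] [718.8 -40.8  76. ] [680.7 -42.9  76. ]
```

Request:
arm_command --steps '[{"gripper":52,"translation":[2.8,5,5],"yaw":0.004},{"gripper":52,"translation":[2.8,20,8],"yaw":0.004},{"gripper":52,"translation":[2.8,30,8],"yaw":0.004},{"gripper":52,"translation":[2.8,30,8],"yaw":0.004},{"gripper":52,"translation":[2.8,30,8],"yaw":0.004}]'

```text
clock: 12.93
ee_pos: [0.6438, 0.0553, 0.1692]
eef_rot: [-1.225, 1.191, -1.187]
ft_force: [-0.0, 0.4, 0.4]
grip_width: 0.0524
```

```bash
python3 -c "
from h import *
go(643.5,55,86,.028)"
```

```text
t 12.93 pos [643.8  55.3 169.2] tooly [-0.003 -0.    -1.   ] phi 0.028 F [-0.   0.4  0.4] w 52.4 -> shift [ 0.2 83.2 -0.1] yaw -0.0
```

Request:
arm_command --steps '[{"gripper":52,"translation":[0,10,0],"yaw":0},{"gripper":52,"translation":[0,25,0],"yaw":0},{"gripper":52,"translation":[0,40,0],"yaw":0},{"gripper":52,"translation":[0,55,0],"yaw":0},{"gripper":52,"translation":[0,68,0],"yaw":0},{"gripper":52,"translation":[0,78,0],"yaw":0},{"gripper":52,"translation":[0,82,0],"yaw":0},{"gripper":52,"translation":[0,82,0],"yaw":0}]'

```text
clock: 13.6
ee_pos: [0.6444, 0.0552, 0.0876]
eef_rot: [-1.224, 1.19, -1.188]
ft_force: [0.1, -0.9, 0.4]
grip_width: 0.052
```

```bash
python3 -c "
from h import *
go(643.5,55,86,.028)
a=get_image('wrist');cv2.imwrite('pics/w5.png',cv2.resize(a[150:420,140:430],(0,0),fx=2,fy=2,interpolation=cv2.INTER_CUBIC)[:,:,::-1])"
```

```text
t 13.6 pos [644.4  55.2  87.6] tooly [-0.002 -0.    -1.   ] phi 0.028 F [ 0.1 -0.9  0.4] w 52.0 -> shift [ 0.1  1.6 -0.9] yaw 0.0
```

View pics/w5.png

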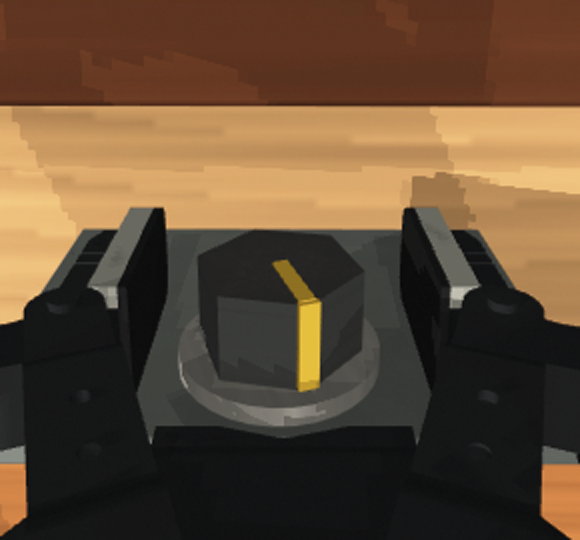

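Request:
arm_command --steps '[{"gripper":52,"translation":[3,0,0],"yaw":0},{"gripper":52,"translation":[6,0,0],"yaw":0},{"gripper":52,"translation":[8,0,0],"yaw":0},{"gripper":52,"translation":[9,0,0],"yaw":0},{"gripper":52,"translation":[9.5,0,0],"yaw":0},{"gripper":52,"translation":[9.5,0,0],"yaw":0}]'

```text
clock: 14.15
ee_pos: [0.6457, 0.0468, 0.0893]
eef_rot: [-1.22, 1.188, -1.187]
ft_force: [0.9, 4.3, 2.2]
grip_width: 0.0519
```

```bash
cat >> h.py <<'E'
def stripe():
    a=get_image('wrist');h=cv2.cvtColor(a,cv2.COLOR_RGB2HSV)
    m=cv2.inRange(h,(20,150,90),(32,255,255));m[:230]=0;m[:,:200]=0;m[:,360:]=0
    p=np.argwhere(m)[:,::-1];r=p[p[:,1]>p[:,1].max()-18]
    c=get_calibration('wrist');u=r[:,0].mean()
    # corner edge: sits at z=.085+.0173cos(th)
    k=p[np.abs(p[:,1]-(p[:,1].max()-8))<2].mean(0)
    y=onz('wrist',*k,.1015,c);print('stripe n',len(p),'bbox',p.min(0),p.max(0),'pt',y.round(4),'theta~',np.arcsin(np.clip((.055-y[1])/.0173,-1,1)).round(3))
E
python3 -c "
from h import *
go(643.5,55,86,.028);stripe()"
```

```text
t 14.15 pos [645.7  46.8  89.3] tooly [ 0.001  0.002 -1.   ] phi 0.029 F [0.9 4.3 2.2] w 51.9 -> shift [-8.2  3.3 -2. ] yaw 0.001
stripe n 707 bbox [256 281] [277 345] pt [0.6335 0.0497 0.1015] theta~ 0.311
```

Request:
arm_command --steps '[{"gripper":52,"translation":[1,1,0],"yaw":0},{"gripper":52,"translation":[2,2,-1],"yaw":0},{"gripper":52,"translation":[2.5,3,-1],"yaw":0},{"gripper":52,"translation":[3,4,-1],"yaw":0},{"gripper":52,"translation":[3,5,-1],"yaw":0},{"gripper":52,"translation":[3,5,-1],"yaw":0}]'

```text
clock: 14.7
ee_pos: [0.645, 0.0466, 0.0843]
eef_rot: [-1.219, 1.188, -1.184]
ft_force: [1.0, 8.5, 4.6]
grip_width: 0.0524
```

```bash
python3 -c "
from h import *
go(643.5,55,86,.028);stripe()"
```

```text
t 14.7 pos [645.   46.6  84.3] tooly [ 0.001  0.005 -1.   ] phi 0.03 F [1.  8.5 4.6] w 52.4 -> shift [-8.4 -1.7 -1.3] yaw 0.002
stripe n 745 bbox [255 285] [275 352] pt [0.6335 0.05   0.1015] theta~ 0.295
```

Request:
arm_command --steps '[{"gripper":52,"translation":[2,0,0],"yaw":0},{"gripper":52,"translation":[4,0,0],"yaw":0},{"gripper":52,"translation":[6,1,0],"yaw":0},{"gripper":52,"translation":[7,2,0],"yaw":0},{"gripper":52,"translation":[8,4,0],"yaw":0},{"gripper":52,"translation":[8,5,0],"yaw":0}]'

```text
clock: 15.25
ee_pos: [0.6452, 0.0449, 0.0794]
eef_rot: [-1.215, 1.19, -1.176]
ft_force: [-0.7, 17.0, 10.5]
grip_width: 0.0518
```

```bash
python3 -c "
from h import *
go(643.5,55,86,.028);stripe()"
```

```text
t 15.25 pos [645.2  44.9  79.4] tooly [ 0.001  0.013 -1.   ] phi 0.033 F [-0.7 17.  10.5] w 51.8 -> shift [-10.2  -6.5  -1.4] yaw 0.005
stripe n 795 bbox [243 291] [255 362] pt [0.6329 0.0548 0.1015] theta~ 0.01
```

Request:
arm_command --steps '[{"gripper":50,"translation":[-1,-0.3,0],"yaw":0},{"gripper":48,"translation":[-2,-0.6,0],"yaw":0},{"gripper":46,"translation":[-3,-0.9,0],"yaw":0},{"gripper":44,"translation":[-4,-1.2,0],"yaw":0},{"gripper":42,"translation":[-5,-1.5,0],"yaw":0},{"gripper":42,"translation":[-5,-1.5,0],"yaw":0}]'

```text
clock: 15.8
ee_pos: [0.645, 0.0498, 0.081]
eef_rot: [-1.215, 1.189, -1.176]
ft_force: [-0.5, 18.6, 6.8]
grip_width: 0.0422
```

```bash
python3 -c "
from h import *
go(643.5,55,86,.028);stripe()"
```

```text
t 15.8 pos [645.   49.8  81. ] tooly [ 0.001  0.012 -1.   ] phi 0.034 F [-0.5 18.6  6.8] w 42.2 -> shift [-5.3 -4.9 -1.3] yaw 0.006
stripe n 767 bbox [257 289] [269 359] pt [0.6329 0.055  0.1015] theta~ 0.001
```

Request:
arm_command --steps '[{"gripper":40,"translation":[-1,-0.2,0],"yaw":0},{"gripper":38,"translation":[-2,-0.5,0],"yaw":0},{"gripper":36,"translation":[-3,-0.8,0],"yaw":0},{"gripper":34,"translation":[-4,-1,0],"yaw":0},{"gripper":31,"translation":[-5.5,-1.2,0],"yaw":0},{"gripper":28,"translation":[-6,-1.2,0],"yaw":0},{"gripper":24,"translation":[-6,-1.2,0],"yaw":0},{"gripper":20,"translation":[-6,-1.2,0],"yaw":0}]'

```text
clock: 16.52
ee_pos: [0.6448, 0.056, 0.0826]
eef_rot: [-1.215, 1.189, -1.176]
ft_force: [-1.0, 17.3, 10.3]
grip_width: 0.029
```

```bash
python3 -c "
from h import *
go(643.5,55,86,.028);stripe()"
```

```text
t 16.52 pos [644.8  56.   82.6] tooly [ 0.001  0.012 -1.   ] phi 0.034 F [-1.  17.3 10.3] w 29.0 -> shift [ 0.9 -3.4 -1.4] yaw 0.006
stripe n 721 bbox [275 287] [287 356] pt [0.633  0.0549 0.1015] theta~ 0.003
```

Request:
arm_command --steps '[{"gripper":20,"translation":[0,0,0],"yaw":0},{"gripper":20,"translation":[-2,-0.5,0],"yaw":0},{"gripper":20,"translation":[-4,-1,0],"yaw":0},{"gripper":20,"translation":[-6,-1.5,0],"yaw":0},{"gripper":20,"translation":[-8,-2,0],"yaw":0},{"gripper":20,"translation":[-8,-2,0],"yaw":0},{"gripper":20,"translation":[-8,-2,0],"yaw":0},{"gripper":20,"translation":[-8,-2,0],"yaw":0}]'

```text
clock: 17.23
ee_pos: [0.6448, 0.0561, 0.0828]
eef_rot: [-1.221, 1.186, -1.186]
ft_force: [4.1, 5.5, -4.4]
grip_width: 0.0293
```

```bash
python3 -c "
from h import *
go(640.5,55,85,.028);stripe()
a=get_image('wrist');b=get_image('scene')
cv2.imwrite('pics/w6.png',np.hstack([cv2.resize(a,(400,300)),cv2.resize(b[130:370,180:500],(400,300))])[:,:,::-1])"
```

```text
t 17.23 pos [644.8  56.1  82.8] tooly [ 0.002  0.002 -1.   ] phi 0.03 F [ 4.1  5.5 -4.4] w 29.3 -> shift [ 0.9 -2.2 -4.4] yaw 0.002
stripe n 745 bbox [276 287] [287 356] pt [0.6329 0.0551 0.1015] theta~ -0.006
```

View pics/w6.png

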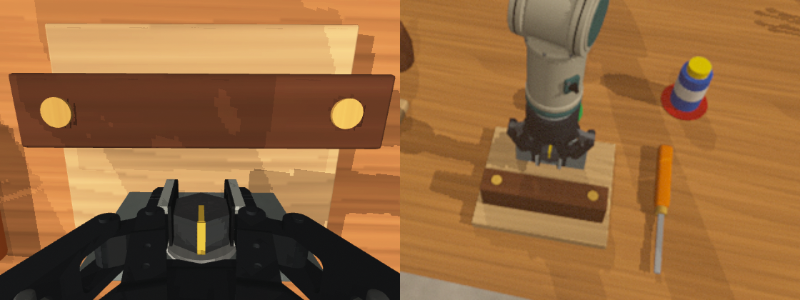

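```bash
python3 -c "
from h import *
stripe();go(640.5,55,85,.028);job_done()"
```

```text
stripe n 746 bbox [276 287] [287 356] pt [0.6329 0.0551 0.1015] theta~ -0.006
t 17.43 pos [644.8  56.1  82.7] tooly [ 0.002  0.002 -1.   ] phi 0.03 F [ 3.7  6.1 -3.7] w 28.8 -> shift [ 0.9 -2.3 -4.4] yaw 0.002
the job is handed in; nothing more can be done
```

The bottle and tin are swapped, and I handed the job in at 17.4 s while still gripping the bolt head with the yellow mark up. No verdict was reported.

- **Swap:** I parked the tin on the bench, set the bottle on the red coaster, then put the tin on the green mat. In the last measured views the bottle was about 3 mm from the coaster centre and the tin about 2 mm from the mat centre. The last picture showed the bottle upright. The gripper hid the tin there, so I did not look at it again after it was placed.
- **Bolt:** the interface only turns the tool about its own finger axis, so the gripper could not be tilted with the flats as you advised. Instead I pressed one upright pad sideways and down on the head's low corner, which rolled it from about 0.31 rad to about 0. I then closed the other finger while holding the first pad still.
- **Final reading:**
  - The bolt was at about -0.006 rad and steady over two pictures.
  - The finger opening was about 29 mm on the 30 mm flats, with the set 60 N grip. The actual contact force on the head was not measured.
  - The TCP was about 5 mm from head_grip.
  - The force on the wrist was under 10 N.
- **Mallet and gouges:** no move went near them, and I did not measure their positions afterwards.

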